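# Box the painted lures in reverse order

### The job

The four painted fishing lures have dried: move them from the drying board into the white foam slots of the open lure box, in reverse order along the row, so that the lure nearest the robot on the board ends in the slot farthest from the robot, the next one in the slot before it, and so on, one to each slot. Set each lure down on its belly in the middle of its slot, lying along the slot (nose to either side), and let go of them all; do not knock them over on the way.

Things in the scene. Friction and masses are not known exactly. Their poses are not given: they have to be found in the camera images.
- orange (a point): Centre (14 mm above the belly) of the bright orange fishing lure: loose, fish-shaped, flat sides and belly, 70 mm long plus a thin clear lip at the nose, 18 mm wide, 28 mm high (14 mm at the tail), 30 g. x points from tail to nose, y across the flat sides (pinch these from above), z up from the belly. It starts on its belly on the tile with its colour, across the row, within 7 mm of the tile's middle.
- lime (a point): Centre (14 mm above the belly) of the yellow-green (lime) fishing lure: loose, fish-shaped, flat sides and belly, 70 mm long plus a thin clear lip at the nose, 18 mm wide, 28 mm high (14 mm at the tail), 30 g. x points from tail to nose, y across the flat sides (pinch these from above), z up from the belly. It starts on its belly on the tile with its colour, across the row, within 7 mm of the tile's middle.
- purple (a point): Centre (14 mm above the belly) of the dark purple fishing lure: loose, fish-shaped, flat sides and belly, 70 mm long plus a thin clear lip at the nose, 18 mm wide, 28 mm high (14 mm at the tail), 30 g. x points from tail to nose, y across the flat sides (pinch these from above), z up from the belly. It starts on its belly on the tile with its colour, across the row, within 7 mm of the tile's middle.
- blue (a point): Centre (14 mm above the belly) of the blue fishing lure: loose, fish-shaped, flat sides and belly, 70 mm long plus a thin clear lip at the nose, 18 mm wide, 28 mm high (14 mm at the tail), 30 g. x points from tail to nose, y across the flat sides (pinch these from above), z up from the belly. It starts on its belly on the tile with its colour, across the row, within 7 mm of the tile's middle.
- tile_orange: Flat white drip tile with bright orange bands at both ends, 34 mm (x, along the row) by 112 mm (y) and 3 mm thick, fixed to the drying board; origin at the centre of its underside. The orange lure stands on it at the start, so it goes on showing that lure's place in the row.
- tile_lime: Flat white drip tile with yellow-green (lime) bands at both ends, 34 mm (x, along the row) by 112 mm (y) and 3 mm thick, fixed to the drying board; origin at the centre of its underside. The lime lure stands on it at the start, so it goes on showing that lure's place in the row.
- tile_purple: Flat white drip tile with dark purple bands at both ends, 34 mm (x, along the row) by 112 mm (y) and 3 mm thick, fixed to the drying board; origin at the centre of its underside. The purple lure stands on it at the start, so it goes on showing that lure's place in the row.
- tile_blue: Flat white drip tile with blue bands at both ends, 34 mm (x, along the row) by 112 mm (y) and 3 mm thick, fixed to the drying board; origin at the centre of its underside. The blue lure stands on it at the start, so it goes on showing that lure's place in the row.
- board: Drying board: pale wood, 260 mm along x (the row) by 120 mm, 12 mm thick, fixed; origin at the centre of its underside, z up, x pointing away from the robot (turned up to 0.25 rad). The tiles lie on it in a row at x = -90, -30, 30 and 90 mm; neighbouring lures have about 40 mm free between them, too little for a wide-open gripper.
- box: Open lure box: black shell, 266 mm along x (the row) by 130 mm, rim 16 mm high, fixed; origin at centre of underside, x pointing away from the robot (turned up to 0.25 rad). White foam floor 12 mm up; three grey ridges (8 mm wide, 5 mm high) along y at x = -60, 0, 60 mm part four slots, centres at x = -90, -30, 30, 90 mm, y = 0. A seated lure's centre is 26 mm above the origin.
Not all that is in view belongs to the job. Leave any pink or turquoise look-alike of the part that bears orange alone.

How it is judged:
By the outcome, as a careful person would: the job done as asked, in the order asked, and still so for the second after the job is handed in, with the robot touching nothing.
It also fails if it takes over 120 s, if anything falls off the work surface, if the arm or the gripper's body presses on something with over 40 N, if the wrist force passes 120 N, or if a joint passes its speed limit or range.

### The arm

A 6-joint arm with a two-finger parallel gripper is mounted at the origin on the work surface. World frame = base frame: x ahead of the robot, y to its left, z up, the work surface at z = 0. Lengths are in m, angles in rad, forces in N, time in s.
With the tool pointing down it reaches from about 0.3 to 0.775 m from the base axis. Payload 14.6 kg.
Tool frame: the origin (TCP) lies midway between the tips of the shut fingers; the grasp point (between the pads) lies 19 mm behind it; z points along the fingers, y is the line along which they close (so a half turn about z gives the same grasp; the last joint's range is limited). The gripper opens to 94 mm and grips with 3 to 60 N. Pads are 16 mm wide; open, the fingers measure 119 mm over their backs; the gripper's body (75 mm by 177 mm) begins 78 mm behind the grasp point.
Start: joints at [1.099, 0.3, 1.521, -0, 1.321, -0.067], TCP at [0.217, 0.506, 0.175] pointing down, gripper open.
Joint ranges: [-3.03, 3.03], [-0.79, 2.21], [0.23, 2.52], [-1.04, 4.18], [0, 3.07], [-2.55, 2.55]. Speed limits (rad/s): [2.22, 2.22, 2.57, 3.14, 3.14, 3.14].

### API

Orientations are given as [roll, pitch, yaw] about the fixed x, y, z axes, in that order (R = Rz(yaw) Ry(pitch) Rx(roll)).
In Python, from station import * gives the robot as it stands.
- The arm moves only by the tool send_rows, never from a script. Its argument "targets" is a list of rows, each an object of numbers: "x", "y", "z": the shift along the world's x, y, z in units of 0.2 m (1.0 is 0.2 m); "spin": the turn about the world's z in units of pi/2 rad (1.0 is pi/2 rad); "claw": the finger opening in mm, from 0 to 94. A call has 1 to 20 rows; each row shifts and turns the commanded pose from where the row before left it; what a row does not reach is not made up. A row lasts 1/10 s, in which the tool goes at most 50 mm and 8.59 degrees, less where a joint would pass 70% of its speed; a pose out of reach is approached as far as the arm can. A call with a number of a shift or a turn outside -1 to 1 is refused whole. A call with a gripper value outside its range is refused whole. The fingers move at their own pace and stop on an object; "force" is the grip in N (left out, the last holds). Time passes only in rows, so rows that do not move let the fingers close. It gives the time, the measured TCP pose, the force, the opening and the grip force at its end, in the units of the state.
- get_obs(): the state, without advancing time (a new reading comes with each control period).
- camera(name): name is "scene" or "top"; returns the picture (384x512x3 uint8, blue, green, red); there is no depth.
- camera_model(name): a dict with "fovy" (degrees; the focal length in pixels is half the picture's height over the tangent of half this angle, whatever the lens; pixels are square), "cx", "cy" (the principal point, pixels), "T" (4x4, takes a point from camera to world coordinates). Camera axes: x right, y down, z forward; pixel columns grow to the right and rows downward; lengths in m; the calibration is good to about 2 mm. A picture is of the moment at which its call begins. camera_model takes no time and is no camera call.
- hand_in(): hands the job in; it is judged then, once.
The state is a dict: "time_s": time; "qpos": joint angles; "joint_vel": joint speeds; "tau": joint torques, N m; "ee_pos": TCP position; "eef_rot": TCP orientation; "force": force on the tool from outside, world axes, zero at the start; "moment": the same for the moment, N m; "grip_width": finger opening in m; "grip_force": force on a finger pad.
Only numpy, scipy, OpenCV 4.12 (cv2) and the standard library are available. Lean on these libraries where they do the work, as an engineer would, in place of code of your own. Each camera call takes 0.05 s, during which the arm holds its last target. There are 200 camera calls.

## Working session

There is one attempt and no reset: what is moved stays moved. The work goes in short steps, Python scripts to look and compute and a tool call to move; the robot and the scene stay as the last step left them, time stands still between calls to the robot, and variables do not carry over. Pictures are saved under pics/ and viewed, at most 14 in all, crops included, and the job is handed in when it is done.

Besides the shell and the picture viewer there is one more tool, called after "Emit:" by a JSON object that holds its "fn" and its "kwargs". send_rows: Moves the arm, as the interface text tells. Its arguments: {"type":"object","properties":{"targets":{"type":"array"},"force":{"type":"number"}},"required":["targets"]}

```bash
mkdir -p pics
python3 - <<'E'
from station import *
import cv2
for n in("scene","top"):
    cv2.imwrite(f"pics/{n}0.png",camera(n)); m=camera_model(n); print(n,m["fovy"],m["cx"],m["cy"],m["T"].round(3) if hasattr(m["T"],"round") else m["T"], {k:v for k,v in m.items() if k not in("T",)})
o=get_obs(); print({k:o[k] for k in("time_s","ee_pos","eef_rot","grip_width","qpos")})
E
```

```text
scene 44.15074538532871 256.2860482432224 193.44092959879245 [[-0.864  0.339 -0.373  0.953]
 [ 0.504  0.55  -0.666  0.738]
 [-0.021 -0.764 -0.645  0.747]
 [ 0.     0.     0.     1.   ]] {'fovy': 44.15074538532871, 'cx': 256.2860482432224, 'cy': 193.44092959879245}
top 52.588687331856136 253.63937497386638 193.6913104253601 [[ 0.011 -0.997  0.08   0.503]
 [-1.    -0.009  0.027  0.017]
 [-0.026 -0.081 -0.996  0.94 ]
 [ 0.     0.     0.     1.   ]] {'fovy': 52.588687331856136, 'cx': 253.63937497386638, 'cy': 193.6913104253601}
{'time_s': 0.1, 'ee_pos': array([0.21649883, 0.50532296, 0.17434915]), 'eef_rot': array([-3.14059307e+00, -7.31690081e-05,  2.73680294e+00]), 'grip_width': 0.09415510992852656, 'qpos': array([ 1.09938971e+00,  3.00419819e-01,  1.52149909e+00,  6.67428061e-06,
        1.32067598e+00, -6.66185933e-02])}
```

View pics/top0.png

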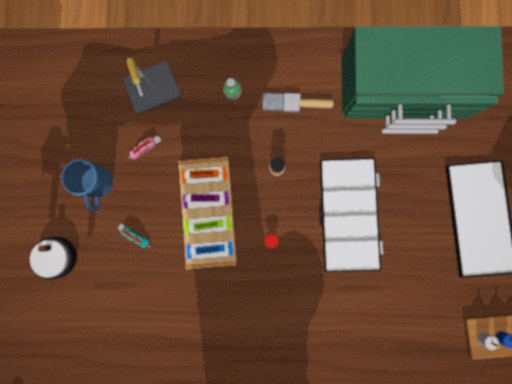

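View pics/scene0.png

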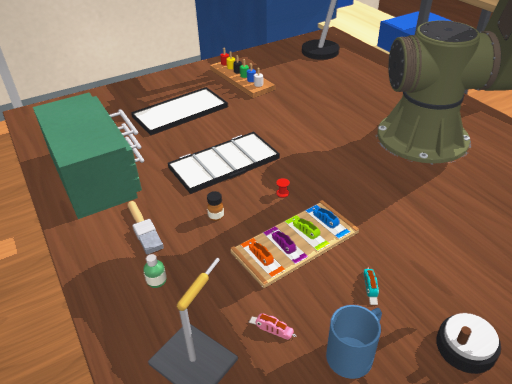

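Top view: image up is +x and left is +y. The wooden board (around 207,212) carries blue nearest (209,250), then lime (208,225), purple (206,199) and orange farthest (205,174). There are two candidate trays: (350,214), with three ridges and four slots, and (482,217), one plain white area. The ridged one fits the box. The pink (144,147) and turquoise (133,236) look-alikes stay where they are. I'll confirm with an enlarged crop.

```bash
cat > h.py <<'E'
import numpy as np, cv2
from station import *
def ray(n,u,v):
    m=camera_model(n); T=np.array(m["T"]); f=192/np.tan(np.radians(m["fovy"])/2)
    return T[:3,3], T[:3,:3]@np.array([(u-m["cx"])/f,(v-m["cy"])/f,1])
def onz(n,u,v,z):
    c,d=ray(n,u,v); return (c+d*(z-c[2])/d[2])[:2]
def tri(u1,u2):  # scene px, top px
    (a,d),(b,e)=ray("scene",*u1),ray("top",*u2)
    s=np.linalg.lstsq(np.c_[d,-e],b-a,rcond=None)[0]; return (a+s[0]*d+b+s[1]*e)/2, np.linalg.norm(a+s[0]*d-b-s[1]*e)
E
python3 - <<'E'
import cv2
a=cv2.imread("pics/top0.png")
cv2.imwrite("pics/c1.png",cv2.resize(a[90:290,170:400],None,fx=3,fy=3,interpolation=cv2.INTER_CUBIC)[:600,:690])
b=cv2.imread("pics/scene0.png")
cv2.imwrite("pics/c2.png",cv2.resize(b[190:290,220:370],None,fx=5,fy=5,interpolation=cv2.INTER_CUBIC))
E
```

```text
(no output)
```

View pics/c1.png

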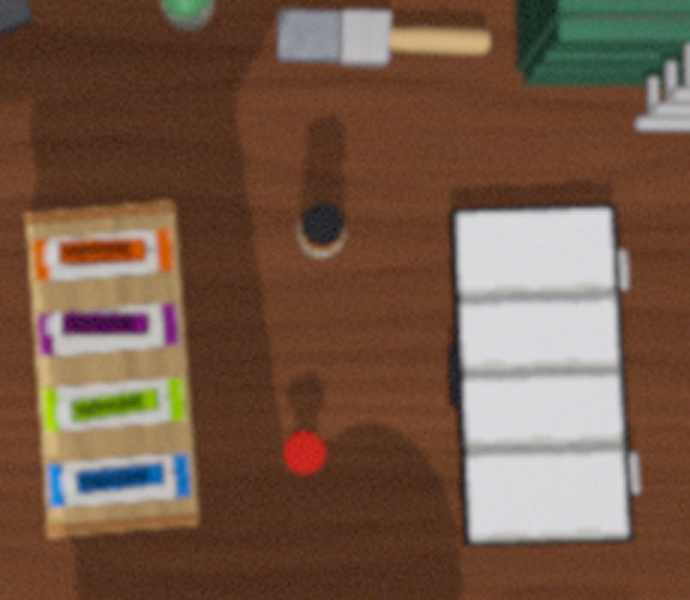

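View pics/c2.png

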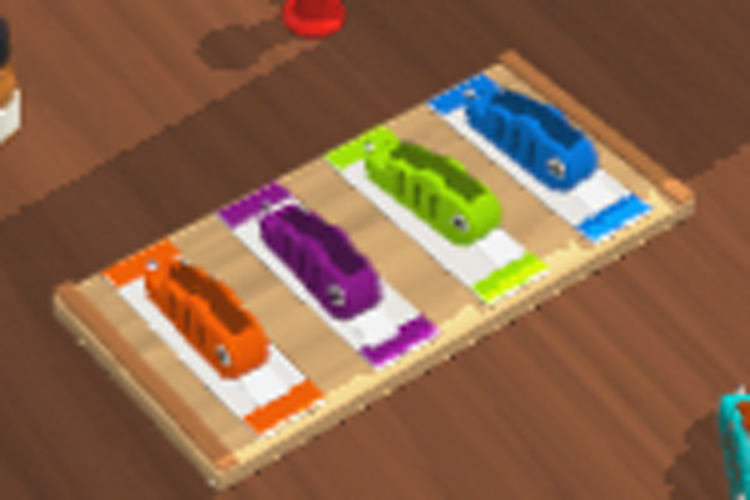

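Crops: noses point to +y. Order from the robot is blue, lime, purple, orange, and the box with three ridges is confirmed. Next I'll measure.

```bash
cat > meas.py <<'E'
from h import *
def meas(a):
    hsv=cv2.cvtColor(a,cv2.COLOR_BGR2HSV); R={}
    for n,lo,hi in(("orange",(5,200,120),(14,255,255)),("purple",(138,120,50),(160,255,255)),("lime",(30,130,60),(50,255,255)),("blue",(98,150,80),(115,255,255))):
        m=cv2.inRange(hsv,lo,hi); m[:,:175]=0; m[:,240:]=0; m[:150]=0; m[275:]=0
        k,L,S,C=cv2.connectedComponentsWithStats(m)
        idx=sorted(range(1,k),key=lambda i:-S[i][4])[:3]; lure=idx[0]
        p=np.float32(np.argwhere(L==lure)[:,::-1]); w=np.array([onz("top",*q,.036) for q in p]); 
        (c,s,t)=cv2.minAreaRect(np.float32(w*1000))
        d=np.linalg.svd(w-w.mean(0))[2][0]
        b=np.array([onz("top",*C[i],.015) for i in idx[1:]])
        e=b[0]-b[1]
        print(n,"n",len(p),"rect",np.round(c,1),np.round(s,1),"mean",w.mean(0).round(4),"ang",np.degrees(np.arctan2(d[1],d[0])).round(1)%180,"| tile",b.mean(0).round(4),"bandsep",np.linalg.norm(e).round(4),"ang",np.degrees(np.arctan2(e[1],e[0])).round(1)%180,[int(S[i][4]) for i in idx])
if __name__=="__main__":
    a=cv2.imread("pics/top0.png"); meas(a)
    g=cv2.inRange(cv2.cvtColor(a,cv2.COLOR_BGR2HSV),(0,0,110),(179,60,255)); g[:,:300]=0; g[:,376:]=0 if False else g[:,376:]; g[:150]=0; g[280:]=0; g[:,400:]=0
    g=cv2.morphologyEx(g,cv2.MORPH_OPEN,np.ones((9,9)))
    pts=cv2.findNonZero(g)[:,0].astype(float)
    for z in(.012,):
        w=np.array([onz("top",*q,z) for q in pts]); c,s,t=cv2.minAreaRect(np.float32(w*1000)); print("foam",np.round(c,1),np.round(s,1),t)
    for px in((456,210),(612,207),(630,540),(468,543)): print("corner",onz("top",170+px[0]/3,90+px[1]/3,.016).round(4))
    for l,r in(((462,296),(613,292)),((467,372),(620,369)),((470,450),(625,443))):
        A=onz("top",170+l[0]/3,90+l[1]/3,.017);B=onz("top",170+r[0]/3,90+r[1]/3,.017); print("ridge mid",((A+B)/2).round(4))
    print("handle?",tri((140,158),(386,131)), tri((112,115),(451,110)))
    print("toolbox top corner",tri((38,109),(500,27)),tri((75,165),(353,30)), tri((136,148),(357,95)))
E
python3 meas.py
```

```text
orange n 119 rect [622.  158.4] [11.9 61.4] mean [0.622  0.1589] ang 93.2 | tile [0.6215 0.1626] bandsep 0.1011 ang 95.5 [119, 34, 20]
purple n 146 rect [565.4 154.8] [11.7 61.2] mean [0.5654 0.1561] ang 89.9 | tile [0.5602 0.1567] bandsep 0.101 ang 98.4 [146, 35, 21]
lime n 163 rect [502.3 147.1] [13.8 63.6] mean [0.5024 0.1472] ang 99.4 | tile [0.5027 0.1516] bandsep 0.1021 ang 95.2 [163, 66, 62]
blue n 144 rect [446.2 140.7] [12.4 61.4] mean [0.4463 0.1407] ang 97.0 | tile [0.4429 0.1455] bandsep 0.0997 ang 95.7 [144, 34, 30]Traceback (most recent call last):
  File "meas.py", line 20, in <module>
    w=np.array([onz("top",*q,z) for q in pts]); c,s,t=cv2.minAreaRect(np.float32(w*1000)); print("foam",np.round(c,1),np.round(s,1),t)
                ~~~^^^^^^^^^^^^
  File "h.py", line 7, in onz
    c,d=ray(n,u,v); return (c+d*(z-c[2])/d[2])[:2]
        ~~~^^^^^^^
  File "h.py", line 4, in ray
    m=camera_model(n); T=np.array(m["T"]); f=192/np.tan(np.radians(m["fovy"])/2)
ValueError: time passes only in moves, steps and waits
```

```bash
sed -i 's/m=camera_model(n); T/m=CM[n]; T/; s/^def ray/CM={n:camera_model(n) for n in ("scene","top")}\ndef ray/' h.py; python3 meas.py | grep -v tile\ ; python3 -c "
from h import *
print(get_obs()['time_s'])"
```

```text
foam [ 531.4 -187.1] [261.8 125.8] 2.2292535305023193
corner [ 0.6593 -0.1211]
corner [ 0.6625 -0.2445]
corner [ 0.4013 -0.2548]
corner [ 0.3973 -0.1296]
ridge mid [ 0.5924 -0.1848]
ridge mid [ 0.5321 -0.1889]
ridge mid [ 0.4727 -0.1915]
handle? (array([ 0.72610692, -0.26733961,  0.04008566]), np.float64(0.0034550065001984027)) (array([ 0.75032829, -0.37911316,  0.11856863]), np.float64(0.0019420561843154546))
toolbox top corner (array([ 0.91453615, -0.46909672,  0.14555741]), np.float64(0.011220813942437216)) (array([ 0.8978816 , -0.15988208,  0.15847512]), np.float64(0.019524651083208226)) (array([ 0.76362289, -0.16860001,  0.14710229]), np.float64(0.021523670521274497))
0.1
```

Emit:
{"fn": "send_rows", "kwargs": {"targets": [{"x": 0.1145,"y": -0.1825,"spin": -0.0664,"claw": 38},{"x": 0.1145,"y": -0.1825,"spin": -0.0664,"claw": 38},{"x": 0.1145,"y": -0.1825,"spin": -0.0664,"claw": 38},{"x": 0.1145,"y": -0.1825,"spin": -0.0664,"claw": 38},{"x": 0.1145,"y": -0.1825,"spin": -0.0664,"claw": 38},{"x": 0.1145,"y": -0.1825,"spin": -0.0664,"claw": 38},{"x": 0.1145,"y": -0.1825,"spin": -0.0664,"claw": 38},{"x": 0.1145,"y": -0.1825,"spin": -0.0664,"claw": 38},{"x": 0.1145,"y": -0.1825,"spin": -0.0664,"claw": 38},{"x": 0.1145,"y": -0.1825,"spin": -0.0664,"claw": 38},{"z": -0.15,"claw": 38},{"z": -0.15,"claw": 38},{"claw": 38},{"claw": 38},{"claw": 38}], "force": 12}}

```text
schema error: expected keys x, y, z, spin, claw
```

Emit:
{"fn": "send_rows", "kwargs": {"targets": [{"x": 0.1145,"y": -0.1825,"z": 0,"spin": -0.0664,"claw": 38},{"x": 0.1145,"y": -0.1825,"z": 0,"spin": -0.0664,"claw": 38},{"x": 0.1145,"y": -0.1825,"z": 0,"spin": -0.0664,"claw": 38},{"x": 0.1145,"y": -0.1825,"z": 0,"spin": -0.0664,"claw": 38},{"x": 0.1145,"y": -0.1825,"z": 0,"spin": -0.0664,"claw": 38},{"x": 0.1145,"y": -0.1825,"z": 0,"spin": -0.0664,"claw": 38},{"x": 0.1145,"y": -0.1825,"z": 0,"spin": -0.0664,"claw": 38},{"x": 0.1145,"y": -0.1825,"z": 0,"spin": -0.0664,"claw": 38},{"x": 0.1145,"y": -0.1825,"z": 0,"spin": -0.0664,"claw": 38},{"x": 0.1145,"y": -0.1825,"z": 0,"spin": -0.0664,"claw": 38},{"x": 0,"y": 0,"z": -0.15,"spin": 0,"claw": 38},{"x": 0,"y": 0,"z": -0.15,"spin": 0,"claw": 38},{"x": 0,"y": 0,"z": 0,"spin": 0,"claw": 38},{"x": 0,"y": 0,"z": 0,"spin": 0,"claw": 38},{"x": 0,"y": 0,"z": 0,"spin": 0,"claw": 38}], "force": 12}}

```text
time_s: 1.6
ee_pos: [0.4463, 0.141, 0.1164]
eef_rot: [3.14, -0.0, 1.694]
force: [-0.4, -0.4, 1.5]
grip_width: 0.0378
grip_force: 0.0
```

Run:
```python
from h import *
b=camera("scene"); cv2.imwrite("pics/c3.png",cv2.resize(b[90:290,200:400],None,fx=3,fy=3)); print(get_obs()["ee_pos"])
```

```text
[0.44623329 0.14094337 0.1163292 ]
```

View pics/c3.png

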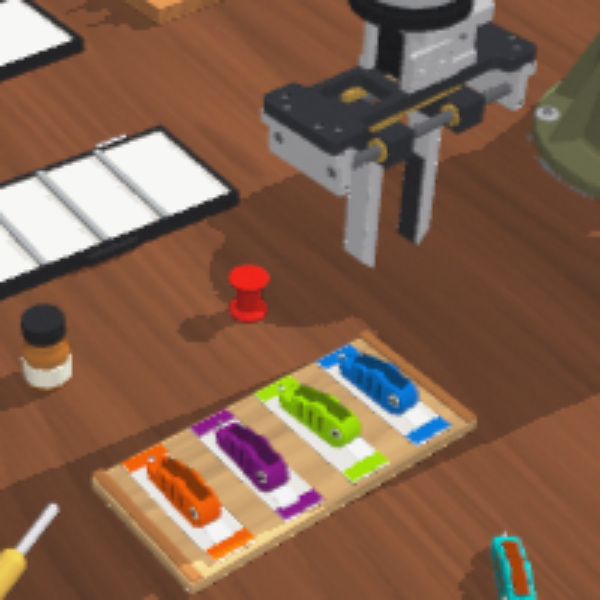

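The picture shows the jaws up over the board's near end, with tips near crop (365,262) and (413,240). I'll check those against the projected TCP.

Run:
```python
from h import *
def proj(n,p):
    m=CM[n];T=np.array(m["T"]);q=T[:3,:3].T@(np.array(p)-T[:3,3]);f=192/np.tan(np.radians(m["fovy"])/2);return (f*q[0]/q[2]+m["cx"],f*q[1]/q[2]+m["cy"])
P=proj("scene",(.4463,.141,.1164)); print(P,"crop",(P[0]-200)*3,(P[1]-90)*3)
for n,p in (("bluetile",(.4429,.1455,.015)),("orangetile",(.6215,.1626,.015)),("blue",(.4463,.1407,.029)),("lime",(.5024,.1472,.029)),("purple",(.5654,.1555,.029)),("orange",(.622,.1585,.029)),("boxcorner near",(.401,-.255,.016)),("boxcorner far",(.659,-.121,.016)),("boxnearleft",(.3973,-.1296,.016))):
    print(n,np.round(proj("scene",p)))
```

```text
(np.float64(327.7447616157283), np.float64(184.44411455551003)) crop 383.2342848471849 283.33234366653005
bluetile [327. 220.]
orangetile [262. 256.]
blue [325. 215.]
lime [305. 226.]
purple [283. 239.]
orange [261. 250.]
boxcorner near [253. 132.]
boxcorner far [189. 188.]
boxnearleft [278. 153.]
```

The projected TCP, crop (383,283), lies about 11 px below the seen tips (mid 390,252), so I'll check with the top view before descending.

Run:
```python
from h import *
a=camera("top"); cv2.imwrite("pics/t2.png",cv2.resize(a[140:340,150:350],None,fx=3,fy=3))
b=camera("scene"); cv2.imwrite("pics/c4.png",cv2.resize(b[110:190,290:390],None,fx=7,fy=7,interpolation=cv2.INTER_CUBIC))
o=get_obs(); print(o["ee_pos"],o["qpos"])
```

```text
[0.44604537 0.14086887 0.11596062] [ 2.27596277e-01  1.77318135e-01  1.81791157e+00 -2.92083624e-05
  1.14453249e+00  1.04121507e-01]
```

View pics/t2.png

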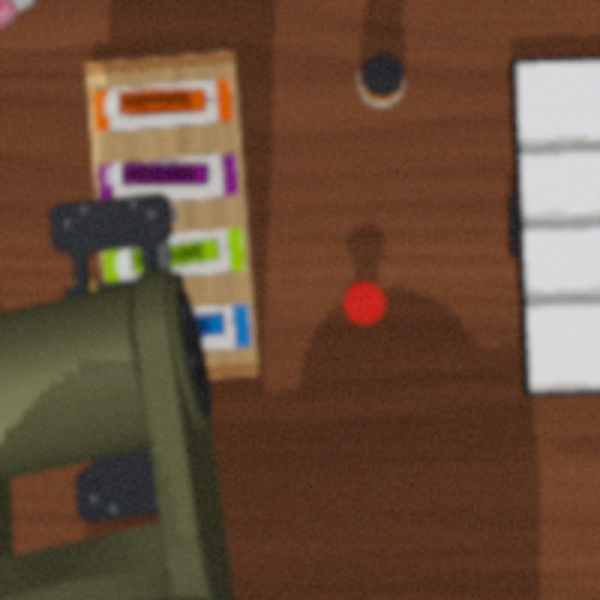

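View pics/c4.png

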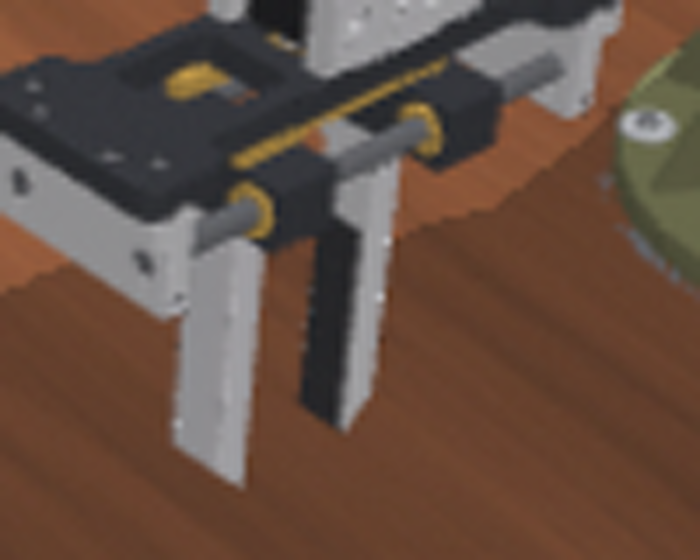

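Run:
```python
from h import *
for z in(.2,.22,.24,.26): print(z,onz("top",192.3,258.7,z).round(4))
for z in (.1,.116,.125,.135,.145): print(z,onz("scene",330,172.3,z).round(4))
# pad2 bottom corners pixel width vs 16 mm : distance estimate
p=np.array([[300,405],[345,430]])/7+[290,110]
for z in (.116,.14): print(np.linalg.norm(onz("scene",*p[0],z)-onz("scene",*p[1],z)), [onz("scene",*q,z).round(3) for q in p])
```

```text
0.2 [0.4377 0.1514]
0.22 [0.4395 0.1478]
0.24 [0.4412 0.1441]
0.26 [0.443  0.1405]
0.1 [0.4031 0.0937]
0.116 [0.4167 0.1097]
0.125 [0.4244 0.1186]
0.135 [0.4329 0.1286]
0.145 [0.4414 0.1386]
0.018024043864058856 [array([0.402, 0.1  ]), array([0.398, 0.118])]
0.017338164776569496 [array([0.423, 0.124]), array([0.419, 0.141])]
```

Triangulating puts the tips near (0.441, 0.139), which matches, but about 0.145 high against a reported 0.116. I'll descend to a reported 0.055 and look again.

Emit:
{"fn": "send_rows", "kwargs": {"targets": [{"x": 0,"y": 0,"z": -0.1,"spin": 0,"claw": 38},{"x": 0,"y": 0,"z": -0.1,"spin": 0,"claw": 38},{"x": 0,"y": 0,"z": -0.1,"spin": 0,"claw": 38},{"x": 0,"y": 0,"z": 0,"spin": 0,"claw": 38},{"x": 0,"y": 0,"z": 0,"spin": 0,"claw": 38}]}}

```text
time_s: 2.25
ee_pos: [0.4459, 0.1407, 0.0557]
eef_rot: [3.141, -0.0, 1.694]
force: [0.1, -0.0, -0.1]
grip_width: 0.038
grip_force: 0.0
```

Run:
```python
from h import *
b=camera("scene"); cv2.imwrite("pics/c5.png",cv2.resize(b[140:240,280:380],None,fx=6,fy=6,interpolation=cv2.INTER_CUBIC))
```

```text
(no output)
```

View pics/c5.png

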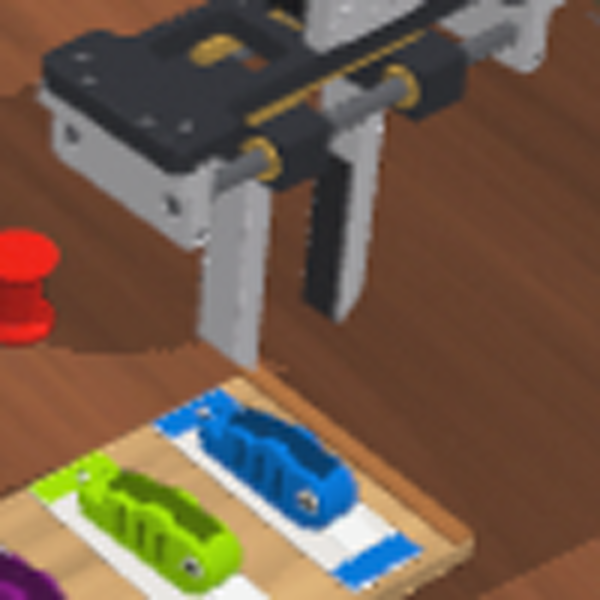

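The tips still look about 30 mm above the reported height, with xy agreeing. I'll go down in small steps, watching force and view.

Emit:
{"fn": "send_rows", "kwargs": {"targets": [{"x": 0,"y": 0,"z": -0.05,"spin": 0,"claw": 38},{"x": 0,"y": 0,"z": -0.05,"spin": 0,"claw": 38},{"x": 0,"y": 0,"z": -0.05,"spin": 0,"claw": 38},{"x": 0,"y": 0,"z": -0.02,"spin": 0,"claw": 38},{"x": 0,"y": 0,"z": 0,"spin": 0,"claw": 38}]}}

```text
time_s: 2.8
ee_pos: [0.4452, 0.1404, 0.0201]
eef_rot: [-3.14, 0.0, 1.694]
force: [-0.2, 0.2, -0.7]
grip_width: 0.0379
grip_force: 0.0
```

Run:
```python
from h import *
b=camera("scene"); cv2.imwrite("pics/c6.png",cv2.resize(b[150:250,280:380],None,fx=6,fy=6,interpolation=cv2.INTER_CUBIC))
```

```text
(no output)
```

View pics/c6.png

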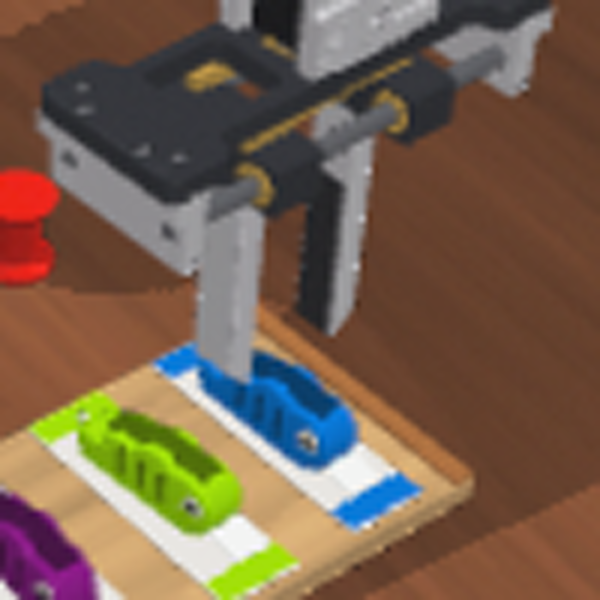

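A harmless test: close lightly here. If the tips really are about 30 mm high, the fingers will pass over the lure. If not, they stop at 18 mm.

Emit:
{"fn": "send_rows", "kwargs": {"targets": [{"x": 0,"y": 0,"z": 0,"spin": 0,"claw": 30},{"x": 0,"y": 0,"z": 0,"spin": 0,"claw": 24},{"x": 0,"y": 0,"z": 0,"spin": 0,"claw": 20},{"x": 0,"y": 0,"z": 0,"spin": 0,"claw": 14},{"x": 0,"y": 0,"z": 0,"spin": 0,"claw": 12},{"x": 0,"y": 0,"z": 0,"spin": 0,"claw": 12},{"x": 0,"y": 0,"z": 0,"spin": 0,"claw": 12}], "force": 4}}

```text
time_s: 3.55
ee_pos: [0.4456, 0.1406, 0.0209]
eef_rot: [3.142, -0.0, 1.694]
force: [-0.0, -0.0, 0.6]
grip_width: 0.0124
grip_force: 0.0
```

Run:
```python
from h import *
from scipy.optimize import minimize_scalar as ms
for px,p in (((330,172.3),(.4463,.141,.1164)),((327.8,194.2),(.4459,.1407,.0557)),((326.7,206.2),(.4452,.1404,.0201))):
    r=ms(lambda z:np.linalg.norm(onz("scene",*px,z)-p[:2]),bounds=(0,.3),method="bounded"); print(r.x,r.x-p[2],r.fun,onz("scene",*px,r.x)-p[:2])
```

```text
0.14883010534289212 0.03243010534289212 0.002131420531131488 [-0.00162172  0.00138311]
0.08940391640132586 0.03370391640132586 0.0020355045074371813 [-0.00154892  0.00132065]
0.05447170437567564 0.03437170437567564 0.001932558589296569 [-0.0014698   0.00125478]
```

Confirmed: the fingers closed past 18 mm over the lure, so the real tips sit about 33 mm above the reported z, with xy good to 2 mm. Heights are relative from here: pick at reported about −0.009, place 3 mm lower.

Emit:
{"fn": "send_rows", "kwargs": {"targets": [{"x": 0,"y": 0,"z": 0,"spin": 0,"claw": 38},{"x": 0,"y": 0,"z": 0,"spin": 0,"claw": 38},{"x": 0,"y": 0,"z": 0,"spin": 0,"claw": 38},{"x": 0,"y": 0,"z": 0,"spin": 0,"claw": 38},{"x": 0,"y": 0,"z": -0.05,"spin": 0,"claw": 38},{"x": 0,"y": 0,"z": -0.05,"spin": 0,"claw": 38},{"x": 0,"y": 0,"z": -0.03,"spin": 0,"claw": 38},{"x": 0,"y": 0,"z": -0.02,"spin": 0,"claw": 38},{"x": 0,"y": 0,"z": 0,"spin": 0,"claw": 38}]}}

```text
time_s: 4.45
ee_pos: [0.4452, 0.1405, -0.0099]
eef_rot: [-3.14, 0.0, 1.694]
force: [-0.1, 0.0, -0.4]
grip_width: 0.0378
grip_force: 0.0
```

Emit:
{"fn": "send_rows", "kwargs": {"targets": [{"x": 0,"y": 0,"z": 0,"spin": 0,"claw": 26},{"x": 0,"y": 0,"z": 0,"spin": 0,"claw": 20},{"x": 0,"y": 0,"z": 0,"spin": 0,"claw": 12},{"x": 0,"y": 0,"z": 0,"spin": 0,"claw": 12},{"x": 0,"y": 0,"z": 0,"spin": 0,"claw": 12},{"x": 0,"y": 0,"z": 0,"spin": 0,"claw": 12},{"x": 0,"y": 0,"z": 0,"spin": 0,"claw": 12}], "force": 10}}

```text
time_s: 5.15
ee_pos: [0.4458, 0.1406, -0.0089]
eef_rot: [3.141, -0.0, 1.694]
force: [-0.8, 0.1, 6.1]
grip_width: 0.0182
grip_force: 10.0
```

Run:
```python
from h import *
b=camera("scene"); cv2.imwrite("pics/c7.png",cv2.resize(b[160:260,280:380],None,fx=6,fy=6,interpolation=cv2.INTER_CUBIC))
```

```text
(no output)
```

View pics/c7.png

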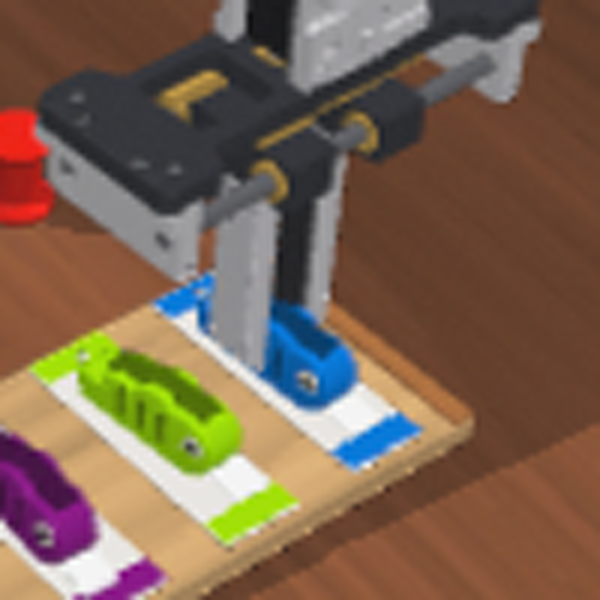

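Emit:
{"fn": "send_rows", "kwargs": {"targets": [{"x": 0,"y": 0,"z": 0.03,"spin": 0,"claw": 12},{"x": 0,"y": 0,"z": 0.07,"spin": 0,"claw": 12},{"x": 0,"y": 0,"z": 0.1,"spin": 0,"claw": 12},{"x": 0,"y": 0,"z": 0.1,"spin": 0,"claw": 12},{"x": 0,"y": 0,"z": 0.1,"spin": 0,"claw": 12},{"x": 0,"y": 0,"z": 0.1,"spin": 0,"claw": 12},{"x": 0,"y": 0,"z": 0.1,"spin": 0,"claw": 12},{"x": 0,"y": 0,"z": 0,"spin": 0,"claw": 12}], "force": 15}}

```text
time_s: 6.0
ee_pos: [0.4467, 0.1408, 0.1131]
eef_rot: [3.138, -0.0, 1.694]
force: [0.5, -0.6, -1.0]
grip_width: 0.0179
grip_force: 15.0
```

Emit:
{"fn": "send_rows", "kwargs": {"targets": [{"x": 0.073,"y": -0.1375,"z": 0,"spin": -0.0043,"claw": 12},{"x": 0.073,"y": -0.1375,"z": 0,"spin": -0.0043,"claw": 12},{"x": 0.073,"y": -0.1375,"z": 0,"spin": -0.0043,"claw": 12},{"x": 0.073,"y": -0.1375,"z": 0,"spin": -0.0043,"claw": 12},{"x": 0.073,"y": -0.1375,"z": 0,"spin": -0.0043,"claw": 12},{"x": 0.073,"y": -0.1375,"z": 0,"spin": -0.0043,"claw": 12},{"x": 0.073,"y": -0.1375,"z": 0,"spin": -0.0043,"claw": 12},{"x": 0.073,"y": -0.1375,"z": 0,"spin": -0.0043,"claw": 12},{"x": 0.073,"y": -0.1375,"z": 0,"spin": -0.0043,"claw": 12},{"x": 0.073,"y": -0.1375,"z": 0,"spin": -0.0043,"claw": 12},{"x": 0.073,"y": -0.1375,"z": 0,"spin": -0.0043,"claw": 12},{"x": 0.073,"y": -0.1375,"z": 0,"spin": -0.0043,"claw": 12},{"x": 0,"y": 0,"z": 0,"spin": 0,"claw": 12},{"x": 0,"y": 0,"z": 0,"spin": 0,"claw": 12},{"x": 0,"y": 0,"z": 0,"spin": 0,"claw": 12}]}}

```text
time_s: 7.5
ee_pos: [0.6204, -0.1886, 0.1102]
eef_rot: [-3.141, -0.001, 1.613]
force: [-0.1, 0.9, 0.2]
grip_width: 0.0179
grip_force: 15.0
```

Emit:
{"fn": "send_rows", "kwargs": {"targets": [{"x": 0,"y": 0,"z": -0.1,"spin": 0,"claw": 12},{"x": 0,"y": 0,"z": -0.1,"spin": 0,"claw": 12},{"x": 0,"y": 0,"z": -0.1,"spin": 0,"claw": 12},{"x": 0,"y": 0,"z": -0.1,"spin": 0,"claw": 12},{"x": 0,"y": 0,"z": -0.1,"spin": 0,"claw": 12},{"x": 0,"y": 0,"z": -0.05,"spin": 0,"claw": 12},{"x": 0,"y": 0,"z": -0.03,"spin": 0,"claw": 12},{"x": 0,"y": 0,"z": 0,"spin": 0,"claw": 12},{"x": 0,"y": 0,"z": 0,"spin": 0,"claw": 12}]}}

```text
time_s: 8.4
ee_pos: [0.6212, -0.1894, -0.0042]
eef_rot: [3.14, 0.0, 1.613]
force: [0.5, 0.2, 1.0]
grip_width: 0.0181
grip_force: 15.0
```

Run:
```python
from h import *
b=camera("scene"); cv2.imwrite("pics/c8.png",cv2.resize(b[110:210,150:290],None,fx=5,fy=5,interpolation=cv2.INTER_CUBIC))
```

```text
(no output)
```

View pics/c8.png

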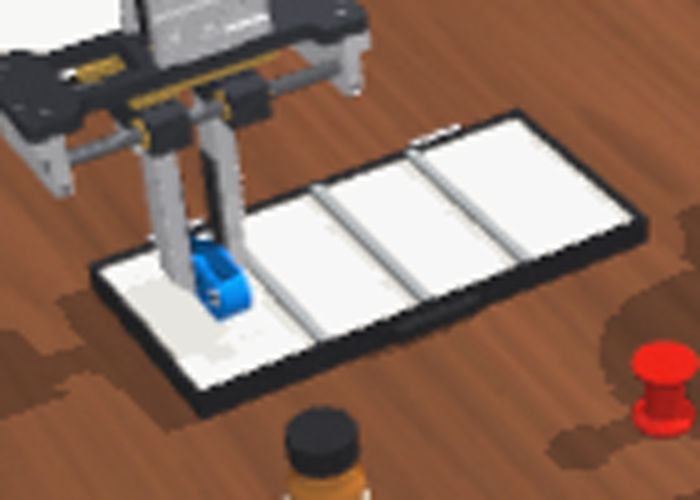

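Blue is gripped upright over the far slot, between the rim and first ridge (crop 215,278), a few mm above the floor. Now I'll lower it, release and retreat.

Emit:
{"fn": "send_rows", "kwargs": {"targets": [{"x": 0,"y": 0,"z": -0.01,"spin": 0,"claw": 12},{"x": 0,"y": 0,"z": -0.01,"spin": 0,"claw": 12},{"x": 0,"y": 0,"z": -0.0075,"spin": 0,"claw": 12},{"x": 0,"y": 0,"z": 0,"spin": 0,"claw": 12},{"x": 0,"y": 0,"z": 0,"spin": 0,"claw": 12}]}}

```text
time_s: 8.95
ee_pos: [0.6208, -0.1894, -0.0107]
eef_rot: [-3.142, -0.0, 1.613]
force: [0.6, -0.1, -0.3]
grip_width: 0.0175
grip_force: 15.0
```

Emit:
{"fn": "send_rows", "kwargs": {"targets": [{"x": 0,"y": 0,"z": -0.005,"spin": 0,"claw": 12},{"x": 0,"y": 0,"z": 0,"spin": 0,"claw": 12},{"x": 0,"y": 0,"z": 0,"spin": 0,"claw": 20},{"x": 0,"y": 0,"z": 0,"spin": 0,"claw": 24},{"x": 0,"y": 0,"z": 0,"spin": 0,"claw": 28},{"x": 0,"y": 0,"z": 0,"spin": 0,"claw": 28},{"x": 0,"y": 0,"z": 0,"spin": 0,"claw": 28},{"x": 0,"y": 0,"z": 0.05,"spin": 0,"claw": 28},{"x": 0,"y": 0,"z": 0.1,"spin": 0,"claw": 28},{"x": 0,"y": 0,"z": 0.15,"spin": 0,"claw": 28},{"x": 0,"y": 0,"z": 0.15,"spin": 0,"claw": 28},{"x": 0,"y": 0,"z": 0.16,"spin": 0,"claw": 28},{"x": 0,"y": 0,"z": 0,"spin": 0,"claw": 28}]}}

```text
time_s: 10.25
ee_pos: [0.6228, -0.1901, 0.1162]
eef_rot: [3.134, 0.003, 1.613]
force: [0.9, 0.9, 0.4]
grip_width: 0.0285
grip_force: 0.0
```

Emit:
{"fn": "send_rows", "kwargs": {"targets": [{"x": -0.0494,"y": 0.1417,"z": 0,"spin": 0.0053,"claw": 38},{"x": -0.0494,"y": 0.1417,"z": 0,"spin": 0.0053,"claw": 38},{"x": -0.0494,"y": 0.1417,"z": 0,"spin": 0.0053,"claw": 38},{"x": -0.0494,"y": 0.1417,"z": 0,"spin": 0.0053,"claw": 38},{"x": -0.0494,"y": 0.1417,"z": 0,"spin": 0.0053,"claw": 38},{"x": -0.0494,"y": 0.1417,"z": 0,"spin": 0.0053,"claw": 38},{"x": -0.0494,"y": 0.1417,"z": 0,"spin": 0.0053,"claw": 38},{"x": -0.0494,"y": 0.1417,"z": 0,"spin": 0.0053,"claw": 38},{"x": -0.0494,"y": 0.1417,"z": 0,"spin": 0.0053,"claw": 38},{"x": -0.0494,"y": 0.1417,"z": 0,"spin": 0.0053,"claw": 38},{"x": -0.0494,"y": 0.1417,"z": 0,"spin": 0.0053,"claw": 38},{"x": -0.0494,"y": 0.1417,"z": 0,"spin": 0.0053,"claw": 38},{"x": 0,"y": 0,"z": 0,"spin": 0,"claw": 38},{"x": 0,"y": 0,"z": 0,"spin": 0,"claw": 38},{"x": 0,"y": 0,"z": 0,"spin": 0,"claw": 38}]}}

```text
time_s: 11.75
ee_pos: [0.5025, 0.1499, 0.1104]
eef_rot: [3.142, 0.0, 1.712]
force: [-0.1, -0.2, -0.4]
grip_width: 0.0379
grip_force: 0.0
```

Run:
```python
from h import *
a=camera("top"); b=camera("scene")
A=cv2.resize(a[150:280,310:390],None,fx=4.5,fy=4.5,interpolation=cv2.INTER_CUBIC); B=cv2.resize(b[120:210,160:250],None,fx=4.8,fy=4.8,interpolation=cv2.INTER_CUBIC)
c=np.zeros((590,800,3),np.uint8); c[:A.shape[0],:A.shape[1]]=A; c[:B.shape[0],365:365+B.shape[1]]=B; cv2.imwrite("pics/c9.png",c)
m=cv2.inRange(cv2.cvtColor(a,cv2.COLOR_BGR2HSV),(95,100,40),(120,255,255)); m[:,:315]=0;m[:,385:]=0;m[:150]=0;m[280:]=0
p=np.argwhere(m)[:,::-1]; w=np.array([onz("top",*q,.033) for q in p]); d=np.linalg.svd(w-w.mean(0))[2][0]
print(len(p),w.mean(0),cv2.minAreaRect(np.float32(w*1000)),np.degrees(np.arctan2(d[1],d[0]))%180)
```

```text
187 [ 0.62124728 -0.18391903] ((620.2323608398438, -183.5705108642578), (16.47222900390625, 60.59209442138672), 0.4193614423274994) 91.27868878007865
```

View pics/c9.png

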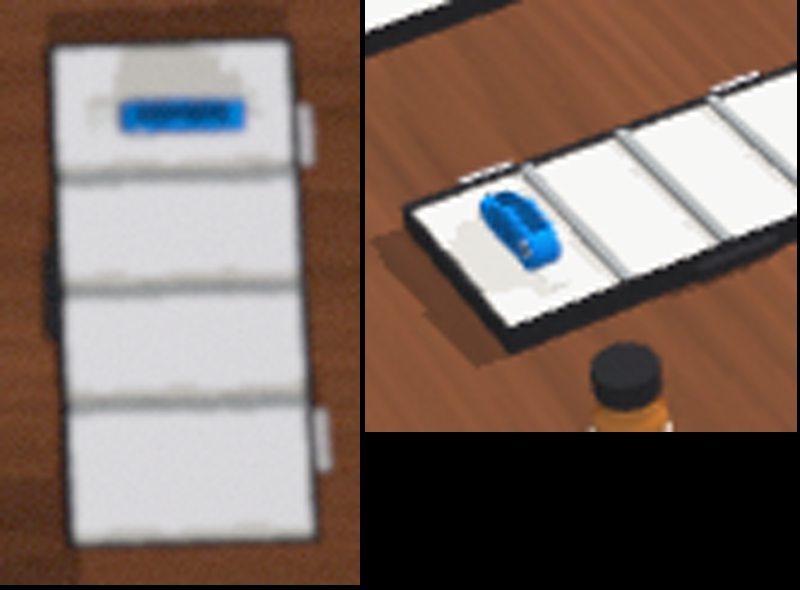

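Blue sits on its belly, centred in the far slot at (0.621, −0.184). Next is lime.

Emit:
{"fn": "send_rows", "kwargs": {"targets": [{"x": 0,"y": 0,"z": -0.15,"spin": 0,"claw": 38},{"x": 0,"y": 0,"z": -0.15,"spin": 0,"claw": 38},{"x": 0,"y": 0,"z": -0.15,"spin": 0,"claw": 38},{"x": 0,"y": 0,"z": -0.08,"spin": 0,"claw": 38},{"x": 0,"y": 0,"z": -0.0425,"spin": 0,"claw": 38},{"x": 0,"y": 0,"z": -0.02,"spin": 0,"claw": 38},{"x": 0,"y": 0,"z": 0,"spin": 0,"claw": 30},{"x": 0,"y": 0,"z": 0,"spin": 0,"claw": 24},{"x": 0,"y": 0,"z": 0,"spin": 0,"claw": 20},{"x": 0,"y": 0,"z": 0,"spin": 0,"claw": 12},{"x": 0,"y": 0,"z": 0,"spin": 0,"claw": 12},{"x": 0,"y": 0,"z": 0,"spin": 0,"claw": 12},{"x": 0,"y": 0,"z": 0,"spin": 0,"claw": 12}], "force": 12}}

```text
time_s: 13.15
ee_pos: [0.5026, 0.1507, -0.0075]
eef_rot: [3.141, -0.0, 1.713]
force: [-0.5, -0.8, 5.8]
grip_width: 0.0181
grip_force: 12.0
```

Emit:
{"fn": "send_rows", "kwargs": {"targets": [{"x": 0,"y": 0,"z": 0.03,"spin": 0,"claw": 12},{"x": 0,"y": 0,"z": 0.065,"spin": 0,"claw": 12},{"x": 0,"y": 0,"z": 0.1,"spin": 0,"claw": 12},{"x": 0,"y": 0,"z": 0.1,"spin": 0,"claw": 12},{"x": 0,"y": 0,"z": 0.1,"spin": 0,"claw": 12},{"x": 0,"y": 0,"z": 0.1,"spin": 0,"claw": 12},{"x": 0,"y": 0,"z": 0.1,"spin": 0,"claw": 12},{"x": 0,"y": 0,"z": 0,"spin": 0,"claw": 12}], "force": 15}}

```text
time_s: 13.95
ee_pos: [0.5035, 0.1509, 0.1141]
eef_rot: [3.137, -0.0, 1.713]
force: [0.3, 0.3, 0.4]
grip_width: 0.018
grip_force: 15.0
```

Emit:
{"fn": "send_rows", "kwargs": {"targets": [{"x": 0.0244,"y": -0.1419,"z": 0,"spin": -0.0053,"claw": 12},{"x": 0.0244,"y": -0.1419,"z": 0,"spin": -0.0053,"claw": 12},{"x": 0.0244,"y": -0.1419,"z": 0,"spin": -0.0053,"claw": 12},{"x": 0.0244,"y": -0.1419,"z": 0,"spin": -0.0053,"claw": 12},{"x": 0.0244,"y": -0.1419,"z": 0,"spin": -0.0053,"claw": 12},{"x": 0.0244,"y": -0.1419,"z": 0,"spin": -0.0053,"claw": 12},{"x": 0.0244,"y": -0.1419,"z": 0,"spin": -0.0053,"claw": 12},{"x": 0.0244,"y": -0.1419,"z": 0,"spin": -0.0053,"claw": 12},{"x": 0.0244,"y": -0.1419,"z": 0,"spin": -0.0053,"claw": 12},{"x": 0.0244,"y": -0.1419,"z": 0,"spin": -0.0053,"claw": 12},{"x": 0.0244,"y": -0.1419,"z": 0,"spin": -0.0053,"claw": 12},{"x": 0.0244,"y": -0.1419,"z": 0,"spin": -0.0053,"claw": 12},{"x": 0,"y": 0,"z": 0,"spin": 0,"claw": 12},{"x": 0,"y": 0,"z": 0,"spin": 0,"claw": 12},{"x": 0,"y": 0,"z": 0,"spin": 0,"claw": 12}]}}

```text
time_s: 15.45
ee_pos: [0.5606, -0.189, 0.1106]
eef_rot: [-3.141, -0.0, 1.613]
force: [-0.1, 0.3, -0.7]
grip_width: 0.0179
grip_force: 15.0
```

Emit:
{"fn": "send_rows", "kwargs": {"targets": [{"x": 0,"y": 0,"z": -0.1,"spin": 0,"claw": 12},{"x": 0,"y": 0,"z": -0.1,"spin": 0,"claw": 12},{"x": 0,"y": 0,"z": -0.1,"spin": 0,"claw": 12},{"x": 0,"y": 0,"z": -0.1,"spin": 0,"claw": 12},{"x": 0,"y": 0,"z": -0.1,"spin": 0,"claw": 12},{"x": 0,"y": 0,"z": -0.05,"spin": 0,"claw": 12},{"x": 0,"y": 0,"z": -0.03,"spin": 0,"claw": 12},{"x": 0,"y": 0,"z": -0.02,"spin": 0,"claw": 12},{"x": 0,"y": 0,"z": -0.01,"spin": 0,"claw": 12},{"x": 0,"y": 0,"z": 0,"spin": 0,"claw": 12},{"x": 0,"y": 0,"z": 0,"spin": 0,"claw": 12}]}}

```text
time_s: 16.55
ee_pos: [0.5612, -0.1901, -0.0105]
eef_rot: [3.141, 0.0, 1.613]
force: [-0.4, 2.0, 3.0]
grip_width: 0.018
grip_force: 15.0
```

Emit:
{"fn": "send_rows", "kwargs": {"targets": [{"x": 0,"y": 0,"z": 0,"spin": 0,"claw": 20},{"x": 0,"y": 0,"z": 0,"spin": 0,"claw": 24},{"x": 0,"y": 0,"z": 0,"spin": 0,"claw": 28},{"x": 0,"y": 0,"z": 0,"spin": 0,"claw": 28},{"x": 0,"y": 0,"z": 0,"spin": 0,"claw": 28},{"x": 0,"y": 0,"z": 0.05,"spin": 0,"claw": 28},{"x": 0,"y": 0,"z": 0.1,"spin": 0,"claw": 28},{"x": 0,"y": 0,"z": 0.15,"spin": 0,"claw": 28},{"x": 0,"y": 0,"z": 0.15,"spin": 0,"claw": 28},{"x": 0,"y": 0,"z": 0.16,"spin": 0,"claw": 28},{"x": 0,"y": 0,"z": 0,"spin": 0,"claw": 28}]}}

```text
time_s: 17.65
ee_pos: [0.5627, -0.1907, 0.1162]
eef_rot: [3.135, 0.003, 1.613]
force: [0.5, 0.9, 1.0]
grip_width: 0.0281
grip_force: 0.0
```

Emit:
{"fn": "send_rows", "kwargs": {"targets": [{"x": 0.002,"y": 0.145,"z": 0,"spin": 0,"claw": 38},{"x": 0.002,"y": 0.145,"z": 0,"spin": 0,"claw": 38},{"x": 0.002,"y": 0.145,"z": 0,"spin": 0,"claw": 38},{"x": 0.002,"y": 0.145,"z": 0,"spin": 0,"claw": 38},{"x": 0.002,"y": 0.145,"z": 0,"spin": 0,"claw": 38},{"x": 0.002,"y": 0.145,"z": 0,"spin": 0,"claw": 38},{"x": 0.002,"y": 0.145,"z": 0,"spin": 0,"claw": 38},{"x": 0.002,"y": 0.145,"z": 0,"spin": 0,"claw": 38},{"x": 0.002,"y": 0.145,"z": 0,"spin": 0,"claw": 38},{"x": 0.002,"y": 0.145,"z": 0,"spin": 0,"claw": 38},{"x": 0.002,"y": 0.145,"z": 0,"spin": 0,"claw": 38},{"x": 0.002,"y": 0.145,"z": 0,"spin": 0,"claw": 38},{"x": 0,"y": 0,"z": 0,"spin": 0,"claw": 38},{"x": 0,"y": 0,"z": 0,"spin": 0,"claw": 38},{"x": 0,"y": 0,"z": 0,"spin": 0,"claw": 38}]}}

```text
time_s: 19.15
ee_pos: [0.5655, 0.1572, 0.1107]
eef_rot: [-3.141, 0.0, 1.612]
force: [0.3, -1.3, 0.4]
grip_width: 0.0377
grip_force: 0.0
```

Run:
```python
from h import *
a=camera("top")
h=cv2.cvtColor(a,cv2.COLOR_BGR2HSV)
for n,lo,hi in (("blue",(95,100,40),(120,255,255)),("lime",(28,100,40),(52,255,255))):
    m=cv2.inRange(h,lo,hi); m[:,:315]=0;m[:,385:]=0;m[:150]=0;m[280:]=0
    p=np.argwhere(m)[:,::-1]; w=np.array([onz("top",*q,.033) for q in p]); d=np.linalg.svd(w-w.mean(0))[2][0]
    print(n,len(p),w.mean(0).round(4),np.degrees(np.arctan2(d[1],d[0]))%180)
```

```text
blue 187 [ 0.6212 -0.1839] 91.27868878007865
lime 185 [ 0.5624 -0.1901] 92.6575974290673
```

Emit:
{"fn": "send_rows", "kwargs": {"targets": [{"x": 0,"y": 0,"z": -0.15,"spin": 0,"claw": 38},{"x": 0,"y": 0,"z": -0.15,"spin": 0,"claw": 38},{"x": 0,"y": 0,"z": -0.15,"spin": 0,"claw": 38},{"x": 0,"y": 0,"z": -0.08,"spin": 0,"claw": 38},{"x": 0,"y": 0,"z": -0.045,"spin": 0,"claw": 38},{"x": 0,"y": 0,"z": -0.02,"spin": 0,"claw": 38},{"x": 0,"y": 0,"z": 0,"spin": 0,"claw": 30},{"x": 0,"y": 0,"z": 0,"spin": 0,"claw": 24},{"x": 0,"y": 0,"z": 0,"spin": 0,"claw": 20},{"x": 0,"y": 0,"z": 0,"spin": 0,"claw": 12},{"x": 0,"y": 0,"z": 0,"spin": 0,"claw": 12},{"x": 0,"y": 0,"z": 0,"spin": 0,"claw": 12},{"x": 0,"y": 0,"z": 0,"spin": 0,"claw": 12}], "force": 12}}

```text
time_s: 20.5
ee_pos: [0.566, 0.1581, -0.0074]
eef_rot: [3.141, -0.0, 1.613]
force: [-1.5, -0.7, 6.2]
grip_width: 0.0178
grip_force: 12.0
```

Emit:
{"fn": "send_rows", "kwargs": {"targets": [{"x": 0,"y": 0,"z": 0.03,"spin": 0,"claw": 12},{"x": 0,"y": 0,"z": 0.065,"spin": 0,"claw": 12},{"x": 0,"y": 0,"z": 0.1,"spin": 0,"claw": 12},{"x": 0,"y": 0,"z": 0.1,"spin": 0,"claw": 12},{"x": 0,"y": 0,"z": 0.1,"spin": 0,"claw": 12},{"x": 0,"y": 0,"z": 0.1,"spin": 0,"claw": 12},{"x": 0,"y": 0,"z": 0.1,"spin": 0,"claw": 12},{"x": 0,"y": 0,"z": 0,"spin": 0,"claw": 12}], "force": 15}}

```text
time_s: 21.3
ee_pos: [0.5669, 0.1584, 0.1143]
eef_rot: [3.136, -0.001, 1.613]
force: [0.9, 0.3, -0.5]
grip_width: 0.0177
grip_force: 15.0
```

Emit:
{"fn": "send_rows", "kwargs": {"targets": [{"x": -0.0269,"y": -0.145,"z": 0,"spin": 0,"claw": 12},{"x": -0.0269,"y": -0.145,"z": 0,"spin": 0,"claw": 12},{"x": -0.0269,"y": -0.145,"z": 0,"spin": 0,"claw": 12},{"x": -0.0269,"y": -0.145,"z": 0,"spin": 0,"claw": 12},{"x": -0.0269,"y": -0.145,"z": 0,"spin": 0,"claw": 12},{"x": -0.0269,"y": -0.145,"z": 0,"spin": 0,"claw": 12},{"x": -0.0269,"y": -0.145,"z": 0,"spin": 0,"claw": 12},{"x": -0.0269,"y": -0.145,"z": 0,"spin": 0,"claw": 12},{"x": -0.0269,"y": -0.145,"z": 0,"spin": 0,"claw": 12},{"x": -0.0269,"y": -0.145,"z": 0,"spin": 0,"claw": 12},{"x": -0.0269,"y": -0.145,"z": 0,"spin": 0,"claw": 12},{"x": -0.0269,"y": -0.145,"z": 0,"spin": 0,"claw": 12},{"x": 0,"y": 0,"z": 0,"spin": 0,"claw": 12},{"x": 0,"y": 0,"z": 0,"spin": 0,"claw": 12},{"x": 0,"y": 0,"z": 0,"spin": 0,"claw": 12}]}}

```text
time_s: 22.8
ee_pos: [0.501, -0.1891, 0.1105]
eef_rot: [-3.141, -0.0, 1.613]
force: [0.2, -0.2, -0.3]
grip_width: 0.0177
grip_force: 15.0
```

Emit:
{"fn": "send_rows", "kwargs": {"targets": [{"x": 0,"y": 0,"z": -0.1,"spin": 0,"claw": 12},{"x": 0,"y": 0,"z": -0.1,"spin": 0,"claw": 12},{"x": 0,"y": 0,"z": -0.1,"spin": 0,"claw": 12},{"x": 0,"y": 0,"z": -0.1,"spin": 0,"claw": 12},{"x": 0,"y": 0,"z": -0.1,"spin": 0,"claw": 12},{"x": 0,"y": 0,"z": -0.05,"spin": 0,"claw": 12},{"x": 0,"y": 0,"z": -0.03,"spin": 0,"claw": 12},{"x": 0,"y": 0,"z": -0.02,"spin": 0,"claw": 12},{"x": 0,"y": 0,"z": -0.01,"spin": 0,"claw": 12},{"x": 0,"y": 0,"z": 0,"spin": 0,"claw": 12},{"x": 0,"y": 0,"z": 0,"spin": 0,"claw": 12}]}}

```text
time_s: 23.9
ee_pos: [0.5015, -0.1901, -0.0105]
eef_rot: [3.141, 0.001, 1.613]
force: [-0.6, 0.8, 2.7]
grip_width: 0.0179
grip_force: 15.0
```

Emit:
{"fn": "send_rows", "kwargs": {"targets": [{"x": 0,"y": 0,"z": 0,"spin": 0,"claw": 20},{"x": 0,"y": 0,"z": 0,"spin": 0,"claw": 24},{"x": 0,"y": 0,"z": 0,"spin": 0,"claw": 28},{"x": 0,"y": 0,"z": 0,"spin": 0,"claw": 28},{"x": 0,"y": 0,"z": 0,"spin": 0,"claw": 28},{"x": 0,"y": 0,"z": 0.05,"spin": 0,"claw": 28},{"x": 0,"y": 0,"z": 0.1,"spin": 0,"claw": 28},{"x": 0,"y": 0,"z": 0.15,"spin": 0,"claw": 28},{"x": 0,"y": 0,"z": 0.15,"spin": 0,"claw": 28},{"x": 0,"y": 0,"z": 0.16,"spin": 0,"claw": 28},{"x": 0,"y": 0,"z": 0,"spin": 0,"claw": 28}]}}

```text
time_s: 25.0
ee_pos: [0.5029, -0.1907, 0.1157]
eef_rot: [3.135, 0.003, 1.613]
force: [-1.2, -0.1, -1.0]
grip_width: 0.028
grip_force: 0.0
```

Emit:
{"fn": "send_rows", "kwargs": {"targets": [{"x": 0.0504,"y": 0.146,"z": 0,"spin": 0.0014,"claw": 38},{"x": 0.0504,"y": 0.146,"z": 0,"spin": 0.0014,"claw": 38},{"x": 0.0504,"y": 0.146,"z": 0,"spin": 0.0014,"claw": 38},{"x": 0.0504,"y": 0.146,"z": 0,"spin": 0.0014,"claw": 38},{"x": 0.0504,"y": 0.146,"z": 0,"spin": 0.0014,"claw": 38},{"x": 0.0504,"y": 0.146,"z": 0,"spin": 0.0014,"claw": 38},{"x": 0.0504,"y": 0.146,"z": 0,"spin": 0.0014,"claw": 38},{"x": 0.0504,"y": 0.146,"z": 0,"spin": 0.0014,"claw": 38},{"x": 0.0504,"y": 0.146,"z": 0,"spin": 0.0014,"claw": 38},{"x": 0.0504,"y": 0.146,"z": 0,"spin": 0.0014,"claw": 38},{"x": 0.0504,"y": 0.146,"z": 0,"spin": 0.0014,"claw": 38},{"x": 0.0504,"y": 0.146,"z": 0,"spin": 0.0014,"claw": 38},{"x": 0,"y": 0,"z": 0,"spin": 0,"claw": 38},{"x": 0,"y": 0,"z": 0,"spin": 0,"claw": 38},{"x": 0,"y": 0,"z": 0,"spin": 0,"claw": 38}]}}

```text
time_s: 26.5
ee_pos: [0.6217, 0.1596, 0.1107]
eef_rot: [-3.141, 0.0, 1.638]
force: [-0.4, -1.6, 0.1]
grip_width: 0.0381
grip_force: 0.0
```

Emit:
{"fn": "send_rows", "kwargs": {"targets": [{"x": 0,"y": 0,"z": -0.15,"spin": 0,"claw": 38},{"x": 0,"y": 0,"z": -0.15,"spin": 0,"claw": 38},{"x": 0,"y": 0,"z": -0.15,"spin": 0,"claw": 38},{"x": 0,"y": 0,"z": -0.08,"spin": 0,"claw": 38},{"x": 0,"y": 0,"z": -0.045,"spin": 0,"claw": 38},{"x": 0,"y": 0,"z": -0.02,"spin": 0,"claw": 38},{"x": 0,"y": 0,"z": 0,"spin": 0,"claw": 30},{"x": 0,"y": 0,"z": 0,"spin": 0,"claw": 24},{"x": 0,"y": 0,"z": 0,"spin": 0,"claw": 20},{"x": 0,"y": 0,"z": 0,"spin": 0,"claw": 12},{"x": 0,"y": 0,"z": 0,"spin": 0,"claw": 12},{"x": 0,"y": 0,"z": 0,"spin": 0,"claw": 12},{"x": 0,"y": 0,"z": 0,"spin": 0,"claw": 12}], "force": 12}}

```text
time_s: 27.8
ee_pos: [0.6224, 0.1606, -0.0074]
eef_rot: [3.141, -0.0, 1.639]
force: [-0.4, -0.5, 4.9]
grip_width: 0.0181
grip_force: 12.0
```

Emit:
{"fn": "send_rows", "kwargs": {"targets": [{"x": 0,"y": 0,"z": 0.03,"spin": 0,"claw": 12},{"x": 0,"y": 0,"z": 0.065,"spin": 0,"claw": 12},{"x": 0,"y": 0,"z": 0.1,"spin": 0,"claw": 12},{"x": 0,"y": 0,"z": 0.1,"spin": 0,"claw": 12},{"x": 0,"y": 0,"z": 0.1,"spin": 0,"claw": 12},{"x": 0,"y": 0,"z": 0.1,"spin": 0,"claw": 12},{"x": 0,"y": 0,"z": 0.1,"spin": 0,"claw": 12},{"x": 0,"y": 0,"z": 0,"spin": 0,"claw": 12}], "force": 15}}

```text
time_s: 28.6
ee_pos: [0.6233, 0.1607, 0.1146]
eef_rot: [3.136, -0.001, 1.639]
force: [0.5, 0.1, -0.5]
grip_width: 0.0177
grip_force: 15.0
```

Emit:
{"fn": "send_rows", "kwargs": {"targets": [{"x": -0.0754,"y": -0.1471,"z": 0,"spin": -0.0014,"claw": 12},{"x": -0.0754,"y": -0.1471,"z": 0,"spin": -0.0014,"claw": 12},{"x": -0.0754,"y": -0.1471,"z": 0,"spin": -0.0014,"claw": 12},{"x": -0.0754,"y": -0.1471,"z": 0,"spin": -0.0014,"claw": 12},{"x": -0.0754,"y": -0.1471,"z": 0,"spin": -0.0014,"claw": 12},{"x": -0.0754,"y": -0.1471,"z": 0,"spin": -0.0014,"claw": 12},{"x": -0.0754,"y": -0.1471,"z": 0,"spin": -0.0014,"claw": 12},{"x": -0.0754,"y": -0.1471,"z": 0,"spin": -0.0014,"claw": 12},{"x": -0.0754,"y": -0.1471,"z": 0,"spin": -0.0014,"claw": 12},{"x": -0.0754,"y": -0.1471,"z": 0,"spin": -0.0014,"claw": 12},{"x": -0.0754,"y": -0.1471,"z": 0,"spin": -0.0014,"claw": 12},{"x": -0.0754,"y": -0.1471,"z": 0,"spin": -0.0014,"claw": 12},{"x": 0,"y": 0,"z": 0,"spin": 0,"claw": 12},{"x": 0,"y": 0,"z": 0,"spin": 0,"claw": 12},{"x": 0,"y": 0,"z": 0,"spin": 0,"claw": 12}]}}

```text
time_s: 30.1
ee_pos: [0.4412, -0.1919, 0.1106]
eef_rot: [-3.141, -0.0, 1.613]
force: [0.0, 0.3, -0.4]
grip_width: 0.0179
grip_force: 15.0
```

Emit:
{"fn": "send_rows", "kwargs": {"targets": [{"x": 0,"y": 0,"z": -0.1,"spin": 0,"claw": 12},{"x": 0,"y": 0,"z": -0.1,"spin": 0,"claw": 12},{"x": 0,"y": 0,"z": -0.1,"spin": 0,"claw": 12},{"x": 0,"y": 0,"z": -0.1,"spin": 0,"claw": 12},{"x": 0,"y": 0,"z": -0.1,"spin": 0,"claw": 12},{"x": 0,"y": 0,"z": -0.05,"spin": 0,"claw": 12},{"x": 0,"y": 0,"z": -0.03,"spin": 0,"claw": 12},{"x": 0,"y": 0,"z": -0.02,"spin": 0,"claw": 12},{"x": 0,"y": 0,"z": -0.01,"spin": 0,"claw": 12},{"x": 0,"y": 0,"z": 0,"spin": 0,"claw": 12},{"x": 0,"y": 0,"z": 0,"spin": 0,"claw": 12}]}}

```text
time_s: 31.2
ee_pos: [0.4415, -0.1927, -0.0106]
eef_rot: [3.141, 0.001, 1.613]
force: [-0.3, 0.5, 3.2]
grip_width: 0.0177
grip_force: 15.0
```

Release, lift and move aside toward +y for a clear view.

Emit:
{"fn": "send_rows", "kwargs": {"targets": [{"x": 0,"y": 0,"z": 0,"spin": 0,"claw": 20},{"x": 0,"y": 0,"z": 0,"spin": 0,"claw": 24},{"x": 0,"y": 0,"z": 0,"spin": 0,"claw": 28},{"x": 0,"y": 0,"z": 0,"spin": 0,"claw": 28},{"x": 0,"y": 0,"z": 0,"spin": 0,"claw": 28},{"x": 0,"y": 0,"z": 0.05,"spin": 0,"claw": 28},{"x": 0,"y": 0,"z": 0.1,"spin": 0,"claw": 28},{"x": 0,"y": 0,"z": 0.15,"spin": 0,"claw": 28},{"x": 0,"y": 0,"z": 0.15,"spin": 0,"claw": 28},{"x": 0,"y": 0,"z": 0.16,"spin": 0,"claw": 28},{"x": 0,"y": 0,"z": 0,"spin": 0,"claw": 28},{"x": 0,"y": 0.15,"z": 0,"spin": 0,"claw": 28},{"x": 0,"y": 0.15,"z": 0,"spin": 0,"claw": 28},{"x": 0,"y": 0.15,"z": 0,"spin": 0,"claw": 28},{"x": 0,"y": 0.15,"z": 0,"spin": 0,"claw": 28},{"x": 0,"y": 0.15,"z": 0,"spin": 0,"claw": 28},{"x": 0,"y": 0.15,"z": 0,"spin": 0,"claw": 28},{"x": 0,"y": 0.15,"z": 0,"spin": 0,"claw": 28},{"x": 0,"y": 0.15,"z": 0,"spin": 0,"claw": 28},{"x": 0,"y": 0,"z": 0,"spin": 0,"claw": 28}]}}

```text
time_s: 33.2
ee_pos: [0.4406, 0.0498, 0.1107]
eef_rot: [-3.141, -0.0, 1.616]
force: [0.2, -0.0, -0.1]
grip_width: 0.0283
grip_force: 0.0
```

Run:
```python
from h import *
a=camera("top"); b=camera("scene")
A=cv2.resize(a[150:280,310:390],None,fx=4.5,fy=4.5,interpolation=cv2.INTER_CUBIC); B=cv2.resize(b[110:210,160:290],None,fx=3.3,fy=3.3,interpolation=cv2.INTER_CUBIC)
c=np.zeros((590,800,3),np.uint8); c[:A.shape[0],:A.shape[1]]=A; c[:B.shape[0],365:365+B.shape[1]]=B; cv2.imwrite("pics/c10.png",c)
h=cv2.cvtColor(a,cv2.COLOR_BGR2HSV)
for n,lo,hi in (("blue",(95,100,40),(120,255,255)),("lime",(28,100,40),(52,255,255)),("purple",(135,100,30),(165,255,255)),("orange",(3,170,120),(16,255,255))):
    m=cv2.inRange(h,lo,hi); m[:,:325]=0;m[:,377:]=0;m[:160]=0;m[268:]=0
    p=np.argwhere(m)[:,::-1]; w=np.array([onz("top",*q,.033) for q in p]); d=np.linalg.svd(w-w.mean(0))[2][0]
    print(n,len(p),w.mean(0).round(4),np.degrees(np.arctan2(d[1],d[0]))%180)
```

```text
blue 186 [ 0.6213 -0.184 ] 91.12081895289583
lime 182 [ 0.5625 -0.1902] 92.04522614023652
purple 150 [ 0.5028 -0.1878] 93.19194733363774
orange 154 [ 0.4434 -0.1904] 93.39473340329424
```

View pics/c10.png

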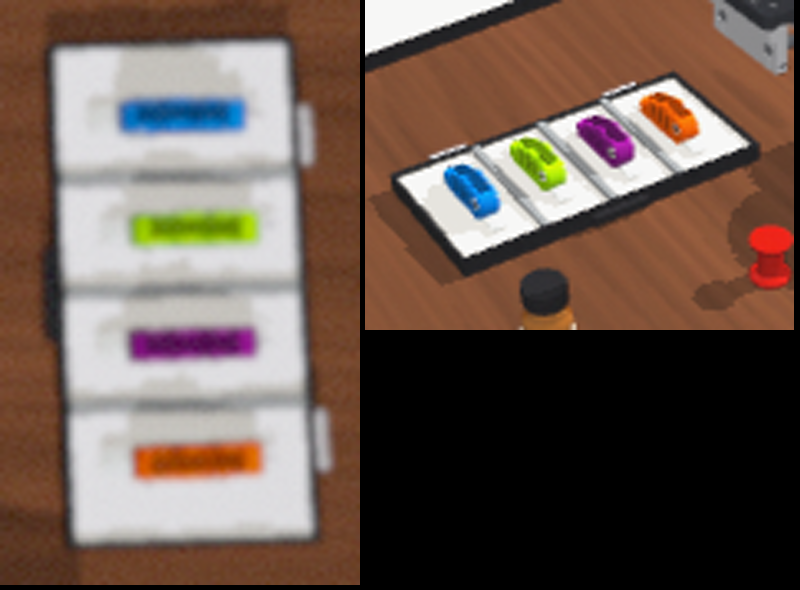

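All four lie upright, centred within about 3–4 mm of their slots. From far to near the order is blue, lime, purple, orange, which is the reverse of the board.

```bash
python3 -c "
from station import *
print(hand_in())"
```

```text
the job is handed in; nothing more can be done
None
```

All four lures are in the box in reverse order (blue in the farthest slot, then lime, purple, and orange nearest). Each is upright, released and within about 4 mm of its slot's middle, and the job was handed in after about 33 s; no verdict came back.

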